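Lock the sliding display shelf with its pin

TASK

Take the red-knobbed locking pin from its wooden stand, put it through the hole in the metal front strip of the sliding glass shelf, and, pressing only gently, slide pin and shelf together to the left until you feel the tip drop into the keeper hole hidden underneath; then push the pin fully home, flange down on the strip, and let go. Never press or shove hard with the pin, keep the ceramic quail standing on the shelf, and leave the vase, bowl, jar and screwdriver where they are.

Things in the scene. Friction and masses are not known exactly. Their poses are not given: they have to be found in the camera images.
- pin_grip (a point): On the axis of the locking pin's red knob (knob 20 mm diameter, 38 mm tall, upright), where to grip it: 62 mm above the pin's tip, 22 mm above the knob's lower end, 16 mm below its top. z points up the pin. Pin mass about 80 g (varies).
- pin_tip (a point): Lower end of the locking pin, on its axis. Going up from it: steel shaft 12 mm diameter with a 3 mm tall, 2 mm wide bevel at the tip, 36 mm long; flange 28 mm diameter, 4 mm thick; red knob 20 mm diameter, 38 mm tall; 78 mm in all. The pin starts upright in its stand, flange resting on the stand's top.
- stand: Fixed wooden block 60 x 60 x 40 mm high with an upright hole 16 mm wide through it, holding the pin. Origin: centre of its underside, on the table.
- unit: Fixed base of the sliding display shelf, 210 x 400 mm, wood with aluminium edges. Origin: on the table under the unit; x points away from the robot, y to the left along the slide direction, z up. Pin forces on base, shelf or the keeper bar inside above 25 N in any direction damage them: touch down at 5 mm/s or slower (10 can overshoot).
- bar_mid (a point): Point on the unit at the top of the hidden grey keeper bar, below the strip: flat, 44 mm above the table, 12 mm below the strip's top. Its one hole (14 mm along the slide, 18 mm across, over 25 mm deep) is in line with the shelf's hole but at an unknown place along the bar, unseen: under the shelf's hole when joint shelf is between 0.032 and 0.068. This point does not mark it.
- shelf (a joint): How far the shelf has slid to the left (along the unit's +y), m; 0 to 0.08. Starts between 0 and 0.012, to the right of the keeper hole. It slides stiffly, about 2 N, and stays where it is left.
- shelf_hole (a point): Centre of the hole in the sliding shelf's metal front strip, at the level of the strip's top, 56 mm above the table; moves with the shelf. The hole is 16 mm in diameter with a 1.5 mm bevel, through the 8 mm thick strip; the strip is 50 x 280 mm and the frosted glass shelf (140 x 280 x 8 mm) joins it on the far side, tops level. x, y, z axes as the unit's.
- quail: Ceramic quail about 85 mm tall, 90 mm long, loose on the glass part of the shelf, beyond the strip. Rides along with the shelf. Origin: centre of its foot; z up.
- vase: Swirled clay vase, 92 mm wide, 150 mm tall, loose on the table. Origin: centre of its underside.
- bowl: Small aluminium bowl, 100 mm wide, 40 mm tall, loose on the table. Origin: centre of its underside.
- jar: Glass jar with twist cap, 72 mm wide, 100 mm tall, loose on the table. Origin: centre of its underside.
- driver: Screwdriver 180 mm long lying loose on the table.
Not all that is in view belongs to the job. Leave any black or turquoise look-alike of the part that bears pin_grip alone.

How it is judged:
On the way, in this order (a step that is already met when the one before it is completed fails the run):
1. the pin is lifted out of its stand (z of pin_tip in the frame of stand above 0.042 m), for 0.1 s.
2. the pin is through the hole of the shelf's strip (z of pin_tip in the frame of shelf_hole below -0.006 m and horizontal distance between pin_tip and shelf_hole below 0.006 m), for 0.1 s.
3. the pin is fully home in the hidden keeper hole (z of pin_tip in the frame of shelf_hole below -0.033 m and horizontal distance between pin_tip and shelf_hole below 0.006 m and angle between pin_tip's own z axis and vertical below 0.12 rad), for 0.2 s.
At the end, for the whole second after the job is handed in: Pin through the shelf's hole and home in the keeper: tip at least 33 mm below the strip's top, within 6 mm of the hole's axis, tilt under 0.12 rad, at rest. Quail standing on the shelf (tilt under 0.2 rad); vase, bowl, jar, screwdriver within 30 mm of their start (all of step 3 and linear speed of pin below 0.01 m/s and angle between quail's own z axis and vertical below 0.2 rad and height (world z) of quail above 0.05 m and distance of each of vase, bowl, jar, driver from where it was at the start of the episode below 0.03 m); the robot touches nothing.
It fails at once if the pin presses on or shoves the shelf unit with more than 25 N (contact force between pin and unit above 25 N).
It fails at once if the quail is toppled or pushed off the shelf (angle between quail's own z axis and vertical above 0.5 rad or height (world z) of quail below 0.045 m).
It fails at once if vase, bowl, jar or screwdriver is pushed away by more than 30 mm (not (distance of vase from where it was at the start of the episode below 0.03 m) or not (distance of bowl from where it was at the start of the episode below 0.03 m) or not (distance of jar from where it was at the start of the episode below 0.03 m) or not (distance of driver from where it was at the start of the episode below 0.03 m)).
It also fails if it takes over 72 s, if anything falls off the work surface, if the arm or the gripper's body presses on something with over 40 N, if the wrist force passes 120 N, or if a joint passes its speed limit or range.

ROBOT

A 6-joint arm with a two-finger parallel gripper is mounted at the origin on the work surface. World frame = base frame: x ahead of the robot, y to its left, z up, the work surface at z = 0. Lengths are in m, angles in rad, forces in N, time in s.
With the tool pointing down it reaches from about 0.35 to 0.85 m from the base axis. Payload 8.1 kg.
Tool frame: the origin (TCP) lies midway between the tips of the shut fingers; the grasp point (between the pads) lies 19 mm behind it; z points along the fingers, y is the line along which they close (so a half turn about z gives the same grasp; the last joint's range is limited). The gripper opens to 93 mm and grips with 3 to 60 N. Pads are 15 mm wide; open, the fingers measure 128 mm over their backs; the gripper's body (75 mm by 188 mm) begins 65 mm behind the grasp point.
Start: joints at [1.037, 0.13, 1.488, -0, 1.523, -0.085], TCP at [0.26, 0.541, 0.219] pointing down, gripper open.
Joint ranges: [-2.96, 2.96], [-0.89, 2.26], [0.02, 2.5], [-1.34, 4.48], [0, 2.73], [-2.66, 2.66]. Speed limits (rad/s): [2.39, 2.39, 2.79, 3.14, 3.14, 3.14].

INTERFACE

Orientations are given as a rotation vector (axis times angle).
In Python, from plant import read_state, read_camera, camera_model, close_job gives the robot as it stands. The module is installed in compiled form; this text tells all that it offers.
- The arm moves only by the tool carry_out, never from a script. Its argument "moves" is a list of rows, each an object of numbers: "jaw": the finger opening in m, from 0 to 0.093; "dx", "dy", "dz": the shift along the tool's x, y, z in m; "yaw": the turn about the tool's z in rad. In form: [{"jaw": .., "dx": .., "dy": .., "dz": .., "yaw": ..}, ...]. A call has 1 to 8 rows; each row shifts and turns the commanded pose from where the row before left it, along the tool's axes as they then stand; what a row does not reach is not made up. A row lasts 1/8 s, in which the tool goes at most 62.5 mm and 10.7 degrees, less where a joint would pass 70% of its speed; a pose out of reach is approached as far as the arm can. A call is refused whole if a number of a shift passes 0.0625 or a number of a turn 0.188, either way. A call with a gripper value outside its range is refused whole. The fingers move at their own pace and stop on an object; "grip_force" is the grip in N (left out, the last holds). Time passes only in rows, so rows that do not move let the fingers close. It gives the time, the measured TCP pose, the force, the opening and the grip force at its end, in the units of the state.
- read_state(): the state, without advancing time (a new reading comes with each control period).
- read_camera(name): name is "scene" or "top" or "wrist"; returns the picture (480x640x3 uint8, red, green, blue); there is no depth.
- camera_model(name): a dict with "camera_matrix" (3x3 intrinsics, pixels), "k1" (the pictures are not rectified: a ray, as slopes to the right and down, at radius r is drawn at 1 + k1 r^2 times it, then the intrinsics apply), "view" (4x4, takes a point from world to camera coordinates). Camera axes: x right, y up, looking along -z (the intrinsics and any distortion apply to the point x, -y, -z); pixel columns grow to the right and rows downward; lengths in m; the calibration is good to about 2 mm. A picture is of the moment at which its call begins: read the wrist's pose just before it. camera_model takes no time and is no camera call; for the wrist camera it gives the pose at the moment of the call.
- close_job(): hands the job in; it is judged then, once.
The state is a dict: "t": time; "q": joint angles; "dq": joint speeds; "joint_torque": joint torques, N m; "tool_pos": TCP position; "orientation": TCP orientation; "force": force on the tool from outside, world axes, zero at the start; "wrist_torque": the same for the moment, N m; "opening": finger opening in m; "gripper_force": force on a finger pad.
Only numpy, scipy, OpenCV 4.12 (cv2) and the standard library are available. Lean on these libraries where they do the work, as an engineer would, in place of code of your own. Each camera call takes 0.05 s, during which the arm holds its last target. There are 200 camera calls.

## Working session

There is one attempt and no reset: what is moved stays moved. The work goes in short steps, Python scripts to look and compute and a tool call to move; the robot and the scene stay as the last step left them, time stands still between calls to the robot, and variables do not carry over. Pictures are saved under pics/ and viewed, at most 10 in all, crops included, and the job is handed in when it is done.

Besides the shell and the picture viewer there is one more tool, called as name([rows], argument=value, ...), one row to a line, values as JSON. carry_out: Moves the arm, as the interface text tells. Its arguments: {"type":"object","properties":{"moves":{"type":"array","items":{"type":"object","properties":{"jaw":{"type":"number"},"dx":{"type":"number"},"dy":{"type":"number"},"dz":{"type":"number"},"yaw":{"type":"number"}}}},"grip_force":{"type":"number"}},"required":["moves"]}

```bash
mkdir -p pics
cat > h.py <<'E'
import numpy as np, cv2
from plant import *
def ray(n,u,v,M=None):
    M=M or camera_model(n); K=np.array(M["camera_matrix"]); k=M["k1"]; V=np.array(M["view"])
    d=np.array([(u-K[0,2])/K[0,0],(v-K[1,2])/K[1,1]]); s=d.copy()
    for _ in range(20): s=d/(1+k*(s@s))
    R=V[:3,:3]; return -R.T@V[:3,3], R.T@np.array([s[0],-s[1],-1.])
def onz(n,u,v,z,M=None):
    o,d=ray(n,u,v,M); return o+d*(z-o[2])/d[2]
def proj(n,p,M=None):
    M=M or camera_model(n); K=np.array(M["camera_matrix"]); V=np.array(M["view"])
    c=V[:3,:3]@p+V[:3,3]; s=np.array([c[0],-c[1]])/-c[2]; s=s*(1+M["k1"]*(s@s)); return K[:2,:2]@s+K[:2,2]
def snap(n,f):
    im=read_camera(n); cv2.imwrite("pics/"+f,cv2.cvtColor(im,cv2.COLOR_RGB2BGR)); return im
E
python3 - <<'E'
from h import *
a=snap("top","top.png");b=snap("scene","scene.png")
print({k:np.round(v,3).tolist() for k,v in read_state().items()})
for n in("top","scene"):
    m=camera_model(n);print(n,np.round(ray(n,320,240),3).tolist(),np.array(m["camera_matrix"])[0,0])
E
```

```text
{'t': 0.1, 'q': [1.037, 0.131, 1.489, 0.0, 1.523, -0.085], 'dq': [0.001, -0.002, -0.003, 0.002, -0.0, -0.0], 'joint_torque': [0.001, -56.133, -49.31, 0.077, 0.029, -0.0], 'tool_pos': [0.26, 0.54, 0.218], 'orientation': [-0.699, -3.062, 0.002], 'force': [-0.289, 0.308, -0.616], 'wrist_torque': [0.0, 0.028, -0.014], 'gripper_force': 0.0, 'opening': 0.093}
top [[0.373, -0.004, 1.373], [0.147, 0.006, -0.989]] 535.2611966228537
scene [[1.207, -0.927, 0.845], [-0.452, 0.69, -0.566]] 592.3844297418889
```

View pics/top.png

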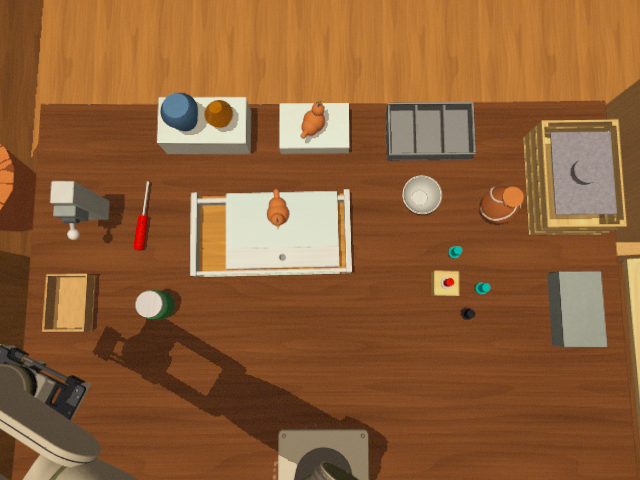

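View pics/scene.png

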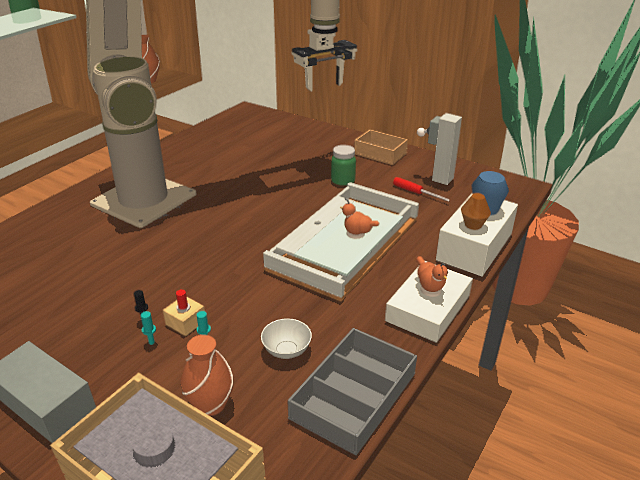

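The red knob on the wooden stand is at top (448,283) and scene (182,300). The look-alikes are turquoise at top (455,252) and (483,288), and black at (468,314). The red one in the wooden block fits the description. The shelf hole is at top (282,257) and the quail at (277,210).

```bash
cat > m.py <<'E'
from h import *
def tri(pa,pb):
    (o,d),(p,e)=ray("top",*pa),ray("scene",*pb); A=np.c_[d,-e]; s=np.linalg.lstsq(A,p-o,rcond=None)[0]
    x,y=o+s[0]*d,p+s[1]*e; return (x+y)/2,np.linalg.norm(x-y)
T=cv2.imread("pics/top.png");S=cv2.imread("pics/scene.png")
def red(im,x0,y0,x1,y1):
    c=im[y0:y1,x0:x1]; h=cv2.cvtColor(c,cv2.COLOR_BGR2HSV); m=(((h[...,0]<5)|(h[...,0]>174))&(h[...,1]>190)&(h[...,2]>100)).astype(np.uint8)
    n,_,st,ce=cv2.connectedComponentsWithStats(m); i=1+st[1:,4].argmax(); print(st[i]+[x0,y0,0,0,0]); return ce[i]+[x0,y0]
a=red(T,430,265,465,300);b=red(S,165,280,200,325)
print(a,b,"knob centroid",tri(a,b))
print("top at z.082",onz("top",*a,.075))
def dark(im,x0,y0,x1,y1):
    g=cv2.cvtColor(im[y0:y1,x0:x1],cv2.COLOR_BGR2GRAY); m=(g<np.median(g)-35).astype(np.uint8)
    n,_,st,ce=cv2.connectedComponentsWithStats(m); i=1+st[1:,4].argmax(); print(st[i]); return ce[i]+[x0,y0]
a=dark(T,272,250,292,264);b=dark(S,305,215,330,230)
print(a,b,"hole",tri(a,b),onz("top",*a,.056),onz("scene",*b,.056))
for p in[(191,274),(351,272),(226,268),(338,267),(226,194),(337,192)]: print(p,onz("top",*p,.056).round(3))
c1=cv2.resize(T[225:335,415:515],None,fx=5,fy=5,interpolation=2)[:550,:400]
c2=cv2.resize(T[180:290,185:360],None,fx=2.2,fy=2.2,interpolation=2)
o=np.zeros((550,800,3),np.uint8);o[:,:400]=c1;o[:c2.shape[0],405:405+min(395,c2.shape[1])]=c2[:,:395]
c3=cv2.resize(S[270:350,120:220],(395,300),interpolation=2);o[250:550,405:]=c3
cv2.imwrite("pics/crop.png",o)
E
python3 m.py
```

```text
[444 278  10   8  58]
[176 289  11  20 166]
[448.37931034 281.87931034] [181.27108434 298.30722892] knob centroid (array([ 0.46242586, -0.30899723,  0.06335678]), np.float64(0.0004604973040478918))
top at z.082 [ 0.46146979 -0.30645626  0.075     ]
[ 7  4  7  7 39]
[ 0  0  7  6 26]
[281.87179487 256.87179487] [307.11538462 216.73076923] hole (array([0.51583248, 0.08963295, 0.07258902]), np.float64(0.02181981711227113)) [0.52625142 0.09794668 0.056     ] [0.49389821 0.10240626 0.056     ]
(191, 274) [0.485 0.321 0.056]
(351, 272) [ 0.488 -0.073  0.056]
(226, 268) [0.499 0.236 0.056]
(338, 267) [ 0.5   -0.041  0.056]
(226, 194) [0.686 0.239 0.056]
(337, 192) [ 0.69  -0.04   0.056]
```

View pics/crop.png

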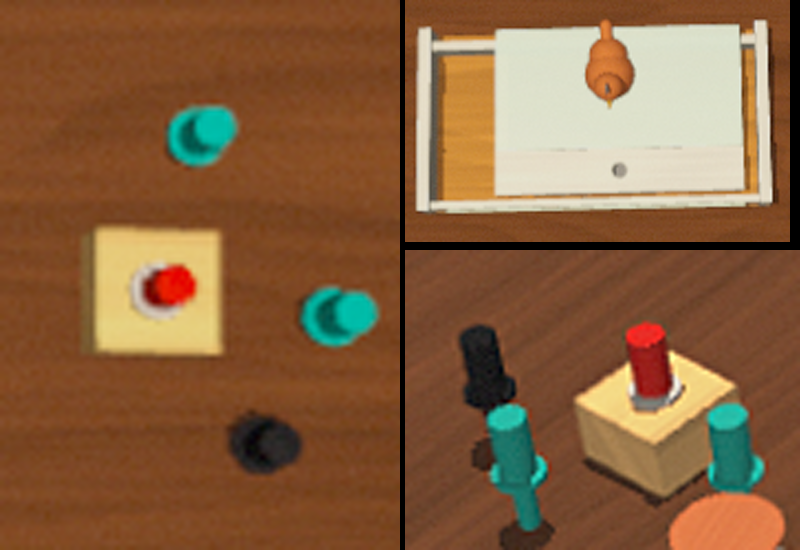

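The crop confirms it: the red pin with its steel flange sits in the wooden block (top 446,283), and the others are turquoise or black with no stand. Moving there now.

carry_out([
  {"yaw":-0.153,"jaw":0.05},
  {"yaw":-0.153},
  {"yaw":-0.153},
  {"dx":-0.013,"dy":-0.06},
  {"dx":-0.013,"dy":-0.06},
  {"dx":-0.013,"dy":-0.06},
  {"dx":-0.013,"dy":-0.06},
  {"dx":-0.013,"dy":-0.06},
], grip_force=20)

```text
invalid input at $.moves[0]: expected keys jaw, dx, dy, dz, yaw
```

carry_out([
  {"dx":-0.013,"dy":-0.06},
  {"dx":-0.013,"dy":-0.06},
  {"dx":-0.013,"dy":-0.06},
  {"dx":-0.013,"dy":-0.06},
  {"dx":-0.013,"dy":-0.06},
  {"dx":-0.013,"dy":-0.06},
  {"dx":-0.013,"dy":-0.06},
  {"dx":-0.013,"dy":-0.05},
])

```text
invalid input at $.moves[0]: expected keys jaw, dx, dy, dz, yaw
```

```bash
cat >> h.py <<'E'
from scipy.spatial.transform import Rotation as Rn
def rel(p,y=None):
    s=read_state(); R=Rn.from_rotvec(s["orientation"]).as_matrix()
    print("t",round(s["t"],2),"tcp",np.round(s["tool_pos"],4),"F",np.round(s["force"],1),"op",s["opening"],"gf",s["gripper_force"])
    print("tooly",R[:,1].round(4),"z",R[:,2].round(4),"d tool",(R.T@(np.array(p)-s["tool_pos"])).round(4))
E
python3 -c "
from h import *
rel([.462,-.308,.12]); M=camera_model('wrist'); import json
json.dump({k:np.array(v).tolist() for k,v in M.items()},open('w1.json','w'));snap('wrist','w1.png')"
```

```text
t 0.1 tcp [0.2601 0.5402 0.2177] F [-0.3  0.3 -0.6] op 0.0927436499135201 gf 0.0
tooly [ 0.4339  0.9009 -0.0016] z [-8.0e-04 -1.3e-03 -1.0e+00] d tool [-0.55   -0.6764  0.0987]
```

View pics/w1.png

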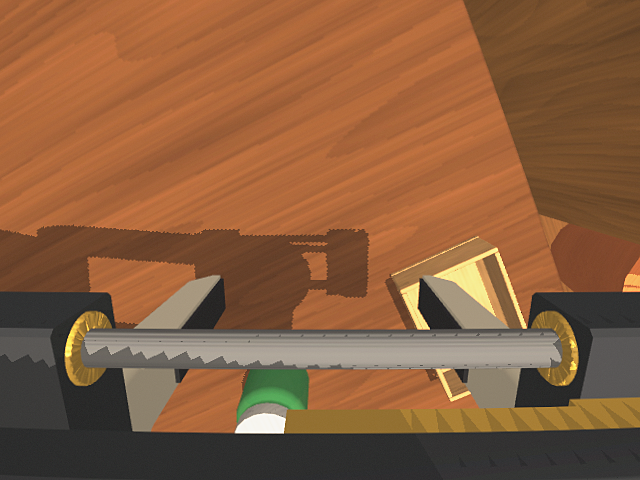

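All five keys are required in every row, so I'm resending. The picture shows the jar (272,400) and tray below the still-parked gripper.

carry_out([
  {"dx":0,"dy":0,"dz":0,"yaw":-0.153,"jaw":0.05},
  {"dx":0,"dy":0,"dz":0,"yaw":-0.153,"jaw":0.05},
  {"dx":0,"dy":0,"dz":0,"yaw":-0.153,"jaw":0.05},
  {"dx":-0.013,"dy":-0.06,"dz":0,"yaw":0,"jaw":0.05},
  {"dx":-0.013,"dy":-0.06,"dz":0,"yaw":0,"jaw":0.05},
  {"dx":-0.013,"dy":-0.06,"dz":0,"yaw":0,"jaw":0.05},
  {"dx":-0.013,"dy":-0.06,"dz":0,"yaw":0,"jaw":0.05},
  {"dx":-0.013,"dy":-0.06,"dz":0,"yaw":0,"jaw":0.05},
], grip_force=20)

```text
t: 1.15
tool_pos: [0.3283, 0.2395, 0.2184]
orientation: [-0.017, 3.141, -0.0]
force: [1.8, -0.1, -0.2]
opening: 0.0499
gripper_force: 0.0
```

carry_out([
  {"dx":-0.013,"dy":-0.06,"dz":0,"yaw":0,"jaw":0.05},
  {"dx":-0.013,"dy":-0.06,"dz":0,"yaw":0,"jaw":0.05},
  {"dx":-0.013,"dy":-0.06,"dz":0,"yaw":0,"jaw":0.05},
  {"dx":-0.013,"dy":-0.06,"dz":0,"yaw":0,"jaw":0.05},
  {"dx":-0.013,"dy":-0.06,"dz":0,"yaw":0,"jaw":0.05},
  {"dx":-0.013,"dy":-0.06,"dz":0,"yaw":0,"jaw":0.05},
  {"dx":-0.013,"dy":-0.06,"dz":0,"yaw":0,"jaw":0.05},
  {"dx":-0.013,"dy":-0.06,"dz":0,"yaw":0,"jaw":0.05},
])

```text
t: 2.15
tool_pos: [0.4373, -0.2398, 0.2185]
orientation: [-0.015, 3.141, 0.0]
force: [0.5, 0.4, 0.7]
opening: 0.0499
gripper_force: 0.0
```

```bash
python3 -c "
from h import *
rel([.462,-.308,.12])"
```

```text
t 2.15 tcp [ 0.4373 -0.2398  0.2185] F [0.5 0.4 0.7] op 0.049927004165088176 gf 0.0
tooly [-0.0097  1.      0.    ] z [ 3.e-04  0.e+00 -1.e+00] d tool [-0.024  -0.0684  0.0985]
```

carry_out([
  {"dx":-0.012,"dy":-0.034,"dz":0.03,"yaw":0,"jaw":0.05},
  {"dx":-0.012,"dy":-0.034,"dz":0.03,"yaw":0,"jaw":0.05},
  {"dx":0,"dy":0,"dz":0,"yaw":0,"jaw":0.05},
  {"dx":0,"dy":0,"dz":0,"yaw":0,"jaw":0.05},
])

```text
t: 2.65
tool_pos: [0.4618, -0.3049, 0.1588]
orientation: [0.016, -3.141, -0.001]
force: [-0.3, 0.3, 0.7]
opening: 0.0501
gripper_force: 0.0
```

```bash
cat > r.py <<'E'
from h import *
rel([.462,-.308,.12]); M=camera_model('wrist'); im=snap('wrist','w2.png')
print(proj('wrist',np.array(read_state()["tool_pos"]),M),proj('wrist',np.array([.462,-.308,.08]),M),"cam",ray('wrist',320,240,M))
h=cv2.cvtColor(im,cv2.COLOR_RGB2HSV);m=(((h[...,0]<5)|(h[...,0]>174))&(h[...,1]>190)&(h[...,2]>80)).astype(np.uint8)
n,_,st,ce=cv2.connectedComponentsWithStats(m)
for i in range(1,n):
    if st[i,4]>100: print(st[i],ce[i])
E
python3 r.py
```

```text
t 2.65 tcp [ 0.4618 -0.3049  0.1588] F [-0.3  0.3  0.7] op 0.050118190364262384 gf 0.0
tooly [-1.000e-02  9.999e-01  6.000e-04] z [-3.e-04  6.e-04 -1.e+00] d tool [-0.0002 -0.0031  0.0388]
[321.27650805 295.80649615] [316.79017899 251.02018183] cam (array([ 0.39492591, -0.30561871,  0.32492831]), array([ 0.23526707, -0.0009829 , -0.97195601]))
[305 229  27  38 804] [318.37935323 247.63308458]
```

View pics/w2.png

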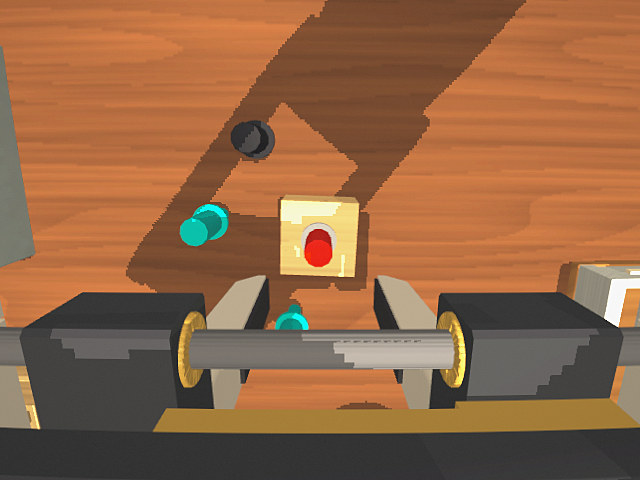

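The pin is at (318,253), upright between the fingers in the stand. The turquoise look-alikes are clear at (205,225) and (292,320).

```bash
python3 -c "
from h import *
p=onz('wrist',318.4,253.3,.082);print(p, onz('wrist',319.5,237,.044)); p[2]=.049; rel(p)"
```

```text
[ 0.46385638 -0.30697011  0.082     ] [ 0.46134034 -0.30644883  0.044     ]
t 2.7 tcp [ 0.4623 -0.3049  0.1597] F [0.1 0.9 0.5] op 0.050165114436422596 gf 0.0
tooly [-1.060e-02  9.999e-01 -5.000e-04] z [ 1.e-03 -5.e-04 -1.e+00] d tool [-0.0014 -0.002   0.1107]
```

carry_out([
  {"dx":-0.001,"dy":-0.002,"dz":0.03,"yaw":0,"jaw":0.05},
  {"dx":0,"dy":0,"dz":0.04,"yaw":0,"jaw":0.05},
  {"dx":0,"dy":0,"dz":0.03,"yaw":0,"jaw":0.05},
  {"dx":0,"dy":0,"dz":0.01,"yaw":0,"jaw":0.05},
  {"dx":0,"dy":0,"dz":0,"yaw":0,"jaw":0.05},
  {"dx":0,"dy":0,"dz":0,"yaw":0,"jaw":0.015},
  {"dx":0,"dy":0,"dz":0,"yaw":0,"jaw":0.015},
  {"dx":0,"dy":0,"dz":0,"yaw":0,"jaw":0.01},
], grip_force=20)

```text
t: 3.7
tool_pos: [0.4634, -0.3078, 0.0495]
orientation: [-0.016, 3.141, -0.001]
force: [-0.1, 0.5, -0.9]
opening: 0.0246
gripper_force: 0.0
```

carry_out([
  {"dx":0,"dy":0,"dz":0,"yaw":0,"jaw":0.01},
  {"dx":0,"dy":0,"dz":0,"yaw":0,"jaw":0.01},
])

```text
t: 3.95
tool_pos: [0.4633, -0.3076, 0.0492]
orientation: [-0.016, 3.141, -0.001]
force: [-0.8, 1.7, 4.2]
opening: 0.0197
gripper_force: 20.0
```

carry_out([
  {"dx":0,"dy":0,"dz":-0.015,"yaw":0,"jaw":0.01},
  {"dx":0,"dy":0,"dz":-0.03,"yaw":0,"jaw":0.01},
  {"dx":0,"dy":0,"dz":-0.035,"yaw":0,"jaw":0.01},
  {"dx":0,"dy":0,"dz":-0.015,"yaw":0,"jaw":0.01},
  {"dx":-0.004,"dy":0.025,"dz":0,"yaw":0,"jaw":0.01},
  {"dx":-0.007,"dy":0.045,"dz":0,"yaw":0,"jaw":0.01},
  {"dx":-0.007,"dy":0.045,"dz":0,"yaw":0,"jaw":0.01},
  {"dx":-0.007,"dy":0.045,"dz":0,"yaw":0,"jaw":0.01},
])

```text
t: 4.95
tool_pos: [0.486, -0.1457, 0.1431]
orientation: [0.015, -3.141, -0.001]
force: [0.8, 0.5, -0.2]
opening: 0.0196
gripper_force: 20.0
```

carry_out([
  {"dx":-0.007,"dy":0.045,"dz":0,"yaw":0,"jaw":0.01},
  {"dx":-0.007,"dy":0.045,"dz":0,"yaw":0,"jaw":0.01},
  {"dx":-0.007,"dy":0.045,"dz":0,"yaw":0,"jaw":0.01},
  {"dx":-0.007,"dy":0.045,"dz":0,"yaw":0,"jaw":0.01},
  {"dx":0,"dy":0.022,"dz":0,"yaw":0,"jaw":0.01},
  {"dx":0,"dy":0.004,"dz":0,"yaw":0,"jaw":0.01},
  {"dx":0,"dy":0,"dz":0,"yaw":0,"jaw":0.01},
])

```text
t: 5.82
tool_pos: [0.512, 0.0587, 0.1433]
orientation: [0.016, -3.141, 0.001]
force: [-0.0, -0.3, -0.8]
opening: 0.0192
gripper_force: 20.0
```

```bash
cat > r3.py <<'E'
from h import *
rel([.526,.098,.145]); M=camera_model('wrist'); im=snap('wrist','w3.png')
print(proj('wrist',np.array(read_state()["tool_pos"])-[0,0,.045],M),"hole exp",proj('wrist',np.array([.526,.098,.056]),M))
E
python3 r3.py
```

```text
t 5.83 tcp [0.512  0.0587 0.1433] F [-0.  -0.3 -0.8] op 0.019241784935812172 gf 19.999836087226868
tooly [-1.050e-02  9.999e-01 -4.000e-04] z [-7.e-04 -4.e-04 -1.e+00] d tool [-0.0144  0.0392 -0.0017]
[320.64468219 265.93939417] hole exp [376.00653991 267.12434492]
```

View pics/w3.png

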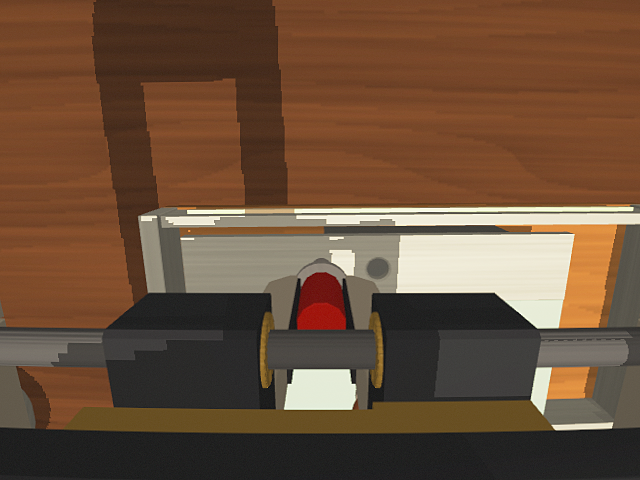

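The hole is visible at (378,268), clear of the gripped pin (knob at 322,300; shaft tip near 320,262). It agrees with the expected (376,267). Next I refine its centre.

Run:
```python
from h import *
im=cv2.imread("pics/w3.png");g=cv2.cvtColor(im,cv2.COLOR_BGR2GRAY)
c=g[252:286,362:395];m=(c<np.median(c)-25).astype(np.uint8);m[:,0:3]*=1
n,_,st,ce=cv2.connectedComponentsWithStats(m)
for i in range(1,n):
    if st[i,4]>40: print(st[i],ce[i]+[362,252])
i=1+st[1:,4].argmax();u=ce[i]+[362,252]
p=onz('wrist',*u,.056);print(p)
rel([p[0],p[1],.06+.045])
```

```text
[  5   5  22  22 374] [377.40374332 268.01604278]
[ 0 27 14  7 71] [367.29577465 282.70422535]
[0.52683829 0.09864882 0.056     ]
t 5.88 tcp [0.5121 0.0583 0.1434] F [ 0.5 -0.  -1.8] op 0.019197198388373183 gf 19.999763667583466
tooly [-9.7e-03  1.0e+00 -4.0e-04] z [-5.e-04 -4.e-04 -1.e+00] d tool [-0.0152  0.0403  0.0384]
```

carry_out([
  {"dx":-0.005,"dy":0.013,"dz":0,"yaw":0,"jaw":0.01},
  {"dx":-0.006,"dy":0.017,"dz":0,"yaw":0,"jaw":0.01},
  {"dx":-0.004,"dy":0.01,"dz":0.01,"yaw":0,"jaw":0.01},
  {"dx":0,"dy":0,"dz":0.015,"yaw":0,"jaw":0.01},
  {"dx":0,"dy":0,"dz":0.008,"yaw":0,"jaw":0.01},
  {"dx":0,"dy":0,"dz":0,"yaw":0,"jaw":0.01},
  {"dx":0,"dy":0,"dz":0,"yaw":0,"jaw":0.01},
])

```text
t: 6.75
tool_pos: [0.5269, 0.099, 0.1108]
orientation: [-0.015, 3.141, -0.0]
force: [0.4, -0.4, -0.6]
opening: 0.02
gripper_force: 20.0
```

```bash
cat > r4.py <<'E'
from h import *
rel([.5268,.0986,.105])
im=snap('wrist','w4.png'); a=cv2.resize(im[200:360,240:400],(480,480),interpolation=2)
cv2.imwrite('pics/w4c.png',a[...,::-1])
E
python3 r4.py
```

```text
t 6.75 tcp [0.5269 0.099  0.1108] F [ 0.4 -0.4 -0.6] op 0.020031664201993888 gf 19.99986469745636
tooly [-0.0098  1.     -0.    ] z [ 3.e-04 -0.e+00 -1.e+00] d tool [ 0.0001 -0.0004  0.0058]
```

View pics/w4c.png

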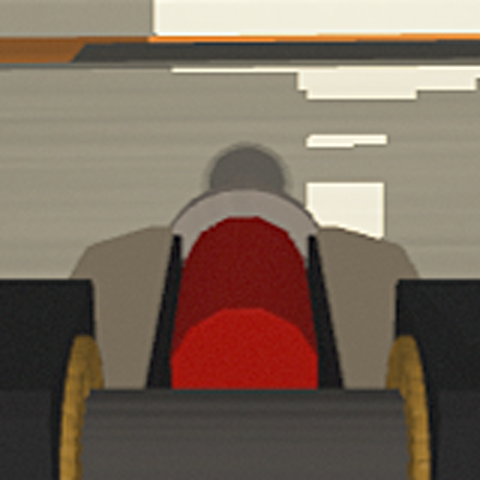

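The hole (crop 247,175) is centred under the pin (245 column), so I descend gently.

carry_out([
  {"dx":0,"dy":0,"dz":0.0015,"yaw":0,"jaw":0.01},
  {"dx":0,"dy":0,"dz":0.0015,"yaw":0,"jaw":0.01},
  {"dx":0,"dy":0,"dz":0.0015,"yaw":0,"jaw":0.01},
  {"dx":0,"dy":0,"dz":0.0015,"yaw":0,"jaw":0.01},
  {"dx":0,"dy":0,"dz":0.0006,"yaw":0,"jaw":0.01},
  {"dx":0,"dy":0,"dz":0.0006,"yaw":0,"jaw":0.01},
  {"dx":0,"dy":0,"dz":0.0006,"yaw":0,"jaw":0.01},
  {"dx":0,"dy":0,"dz":0.0006,"yaw":0,"jaw":0.01},
])

```text
t: 7.8
tool_pos: [0.5269, 0.0993, 0.1022]
orientation: [-0.016, 3.141, 0.0]
force: [-0.5, 0.1, -0.4]
opening: 0.0196
gripper_force: 20.0
```

carry_out([
  {"dx":0,"dy":0,"dz":0.0006,"yaw":0,"jaw":0.01},
  {"dx":0,"dy":0,"dz":0.0006,"yaw":0,"jaw":0.01},
  {"dx":0,"dy":0,"dz":0.0006,"yaw":0,"jaw":0.01},
  {"dx":0,"dy":0,"dz":0.0006,"yaw":0,"jaw":0.01},
  {"dx":0,"dy":0,"dz":0.0006,"yaw":0,"jaw":0.01},
])

```text
t: 8.43
tool_pos: [0.5268, 0.0993, 0.0992]
orientation: [0.016, -3.142, -0.0]
force: [-0.9, -0.4, -0.8]
opening: 0.0197
gripper_force: 20.0
```

carry_out([
  {"dx":0,"dy":0,"dz":0.0006,"yaw":0,"jaw":0.01},
  {"dx":0,"dy":0,"dz":0.0006,"yaw":0,"jaw":0.01},
  {"dx":0,"dy":0,"dz":0.0006,"yaw":0,"jaw":0.01},
  {"dx":0,"dy":0,"dz":0.0006,"yaw":0,"jaw":0.01},
  {"dx":0,"dy":0,"dz":0.0006,"yaw":0,"jaw":0.01},
  {"dx":0,"dy":0,"dz":0.0006,"yaw":0,"jaw":0.01},
])

```text
t: 9.18
tool_pos: [0.5268, 0.0993, 0.0956]
orientation: [-0.016, 3.142, -0.0]
force: [-0.3, 0.6, -0.6]
opening: 0.0197
gripper_force: 20.0
```

carry_out([
  {"dx":0,"dy":0,"dz":0.0006,"yaw":0,"jaw":0.01},
  {"dx":0,"dy":0,"dz":0.0006,"yaw":0,"jaw":0.01},
  {"dx":0,"dy":0,"dz":0.0006,"yaw":0,"jaw":0.01},
  {"dx":0,"dy":0,"dz":0.0006,"yaw":0,"jaw":0.01},
])

```text
t: 9.68
tool_pos: [0.5268, 0.0993, 0.0932]
orientation: [-0.016, 3.141, 0.0]
force: [0.8, -0.8, -1.4]
opening: 0.0198
gripper_force: 20.0
```

carry_out([
  {"dx":0,"dy":0,"dz":0.0006,"yaw":0,"jaw":0.01},
  {"dx":0,"dy":0,"dz":0.0006,"yaw":0,"jaw":0.01},
  {"dx":0,"dy":0,"dz":0.0006,"yaw":0,"jaw":0.01},
  {"dx":0,"dy":0,"dz":0.0006,"yaw":0,"jaw":0.01},
  {"dx":0,"dy":0,"dz":0.0004,"yaw":0,"jaw":0.01},
])

```text
t: 10.3
tool_pos: [0.5268, 0.0993, 0.0904]
orientation: [0.016, -3.141, -0.0]
force: [0.8, 0.6, -0.4]
opening: 0.0196
gripper_force: 20.0
```

carry_out([
  {"dx":0,"dy":0,"dz":0.0004,"yaw":0,"jaw":0.01},
  {"dx":0,"dy":0,"dz":0.0004,"yaw":0,"jaw":0.01},
])

```text
t: 10.55
tool_pos: [0.5269, 0.0993, 0.0896]
orientation: [-0.016, 3.141, -0.0]
force: [0.3, -0.3, -0.8]
opening: 0.0198
gripper_force: 20.0
```

carry_out([
  {"dx":0,"dy":0,"dz":0.0004,"yaw":0,"jaw":0.01},
  {"dx":0,"dy":0,"dz":0.0004,"yaw":0,"jaw":0.01},
])

```text
t: 10.8
tool_pos: [0.527, 0.0993, 0.0891]
orientation: [-0.016, 3.141, -0.0]
force: [-2.4, 0.2, 2.8]
opening: 0.0198
gripper_force: 20.0
```

carry_out([
  {"dx":0,"dy":0,"dz":0.0004,"yaw":0,"jaw":0.01},
])

```text
t: 10.92
tool_pos: [0.5272, 0.0993, 0.089]
orientation: [-0.016, 3.141, 0.0]
force: [-2.5, -0.5, 6.6]
opening: 0.0196
gripper_force: 20.0
```

Touched the bar at the expected height, pressing about 6 N. Sliding left now, faster over the first stretch where the keeper hole cannot be.

carry_out([
  {"dx":0,"dy":0.001,"dz":0,"yaw":0,"jaw":0.01},
  {"dx":0,"dy":0.0015,"dz":0,"yaw":0,"jaw":0.01},
  {"dx":0,"dy":0.0015,"dz":0,"yaw":0,"jaw":0.01},
  {"dx":0,"dy":0.0015,"dz":0,"yaw":0,"jaw":0.01},
  {"dx":0,"dy":0.0015,"dz":0,"yaw":0,"jaw":0.01},
  {"dx":0,"dy":0.0015,"dz":0,"yaw":0,"jaw":0.01},
])

```text
t: 11.68
tool_pos: [0.5274, 0.107, 0.089]
orientation: [-0.016, 3.14, -0.002]
force: [-1.2, -4.9, 6.0]
opening: 0.0195
gripper_force: 20.0
```

carry_out([
  {"dx":0,"dy":0.0015,"dz":0,"yaw":0,"jaw":0.01},
  {"dx":0,"dy":0.0015,"dz":0,"yaw":0,"jaw":0.01},
  {"dx":0,"dy":0.0015,"dz":0,"yaw":0,"jaw":0.01},
  {"dx":0,"dy":0.0015,"dz":0,"yaw":0,"jaw":0.01},
  {"dx":0,"dy":0.0015,"dz":0,"yaw":0,"jaw":0.01},
])

```text
t: 12.3
tool_pos: [0.5273, 0.1145, 0.0891]
orientation: [-0.016, 3.14, -0.002]
force: [-1.8, -5.9, 6.4]
opening: 0.0198
gripper_force: 20.0
```

carry_out([
  {"dx":0,"dy":0.001,"dz":0,"yaw":0,"jaw":0.01},
  {"dx":0,"dy":0.001,"dz":0,"yaw":0,"jaw":0.01},
  {"dx":0,"dy":0.001,"dz":0,"yaw":0,"jaw":0.01},
  {"dx":0,"dy":0.001,"dz":0,"yaw":0,"jaw":0.01},
])

```text
t: 12.8
tool_pos: [0.5272, 0.1185, 0.089]
orientation: [-0.016, 3.14, -0.002]
force: [-0.4, -6.0, 6.9]
opening: 0.0198
gripper_force: 20.0
```

carry_out([
  {"dx":0,"dy":0.001,"dz":0,"yaw":0,"jaw":0.01},
  {"dx":0,"dy":0.001,"dz":0,"yaw":0,"jaw":0.01},
])

```text
t: 13.05
tool_pos: [0.5272, 0.1204, 0.0891]
orientation: [-0.016, 3.14, -0.002]
force: [-0.2, -6.4, 4.9]
opening: 0.0197
gripper_force: 20.0
```

carry_out([
  {"dx":0,"dy":0.001,"dz":0,"yaw":0,"jaw":0.01},
  {"dx":0,"dy":0.001,"dz":0,"yaw":0,"jaw":0.01},
])

```text
t: 13.3
tool_pos: [0.5271, 0.1225, 0.089]
orientation: [-0.016, 3.141, -0.002]
force: [-0.5, -5.5, 5.6]
opening: 0.0195
gripper_force: 20.0
```

The free window is about 6 mm, so 3 mm checks cannot miss it.

carry_out([
  {"dx":0,"dy":0.001,"dz":0,"yaw":0,"jaw":0.01},
  {"dx":0,"dy":0.001,"dz":0,"yaw":0,"jaw":0.01},
  {"dx":0,"dy":0.001,"dz":0,"yaw":0,"jaw":0.01},
])

```text
t: 13.68
tool_pos: [0.5271, 0.1256, 0.089]
orientation: [-0.016, 3.14, -0.002]
force: [-0.3, -5.0, 4.8]
opening: 0.0194
gripper_force: 20.0
```

carry_out([
  {"dx":0,"dy":0.001,"dz":0,"yaw":0,"jaw":0.01},
  {"dx":0,"dy":0.001,"dz":0,"yaw":0,"jaw":0.01},
  {"dx":0,"dy":0.001,"dz":0,"yaw":0,"jaw":0.01},
])

```text
t: 14.05
tool_pos: [0.5262, 0.1296, 0.0879]
orientation: [0.016, -3.141, -0.001]
force: [1.5, -1.5, -0.1]
opening: 0.0198
gripper_force: 20.0
```

The tip dropped (z 0.0879, no vertical force). I probe downward.

carry_out([
  {"dx":0,"dy":0,"dz":0.0005,"yaw":0,"jaw":0.01},
  {"dx":0,"dy":0,"dz":0.0005,"yaw":0,"jaw":0.01},
])

```text
t: 14.3
tool_pos: [0.5262, 0.1296, 0.087]
orientation: [0.016, -3.141, -0.001]
force: [0.8, -1.1, 0.3]
opening: 0.0198
gripper_force: 20.0
```

carry_out([
  {"dx":0,"dy":0,"dz":0.0005,"yaw":0,"jaw":0.01},
  {"dx":0,"dy":0,"dz":0.0005,"yaw":0,"jaw":0.01},
])

```text
t: 14.55
tool_pos: [0.5262, 0.1295, 0.0862]
orientation: [0.016, -3.141, -0.0]
force: [-0.8, 0.7, 0.6]
opening: 0.0192
gripper_force: 20.0
```

carry_out([
  {"dx":0,"dy":0,"dz":0.0005,"yaw":0,"jaw":0.01},
  {"dx":0,"dy":0,"dz":0.0005,"yaw":0,"jaw":0.01},
])

```text
t: 14.8
tool_pos: [0.5265, 0.1295, 0.0854]
orientation: [0.016, -3.142, -0.001]
force: [0.9, 1.0, -0.3]
opening: 0.0201
gripper_force: 20.0
```

carry_out([
  {"dx":0,"dy":0,"dz":0.0005,"yaw":0,"jaw":0.01},
  {"dx":0,"dy":0,"dz":0.0005,"yaw":0,"jaw":0.01},
])

```text
t: 15.05
tool_pos: [0.5266, 0.1295, 0.0845]
orientation: [-0.016, 3.141, 0.0]
force: [0.4, 2.3, 0.3]
opening: 0.0197
gripper_force: 20.0
```

The tip is in the keeper. A slight sideways load of +2 N gets a small correction, then I continue down.

carry_out([
  {"dx":0,"dy":0.0005,"dz":0.0005,"yaw":0,"jaw":0.01},
  {"dx":0,"dy":0,"dz":0.0006,"yaw":0,"jaw":0.01},
  {"dx":0,"dy":0,"dz":0.0006,"yaw":0,"jaw":0.01},
  {"dx":0,"dy":0,"dz":0.0006,"yaw":0,"jaw":0.01},
])

```text
t: 15.55
tool_pos: [0.5266, 0.1297, 0.0822]
orientation: [-0.016, 3.141, -0.0]
force: [-0.1, -0.2, 1.6]
opening: 0.0196
gripper_force: 20.0
```

carry_out([
  {"dx":0,"dy":0,"dz":0.0006,"yaw":0,"jaw":0.01},
  {"dx":0,"dy":0,"dz":0.0006,"yaw":0,"jaw":0.01},
  {"dx":0,"dy":0,"dz":0.0006,"yaw":0,"jaw":0.01},
  {"dx":0,"dy":0,"dz":0.0006,"yaw":0,"jaw":0.01},
  {"dx":0,"dy":0,"dz":0.0006,"yaw":0,"jaw":0.01},
  {"dx":0,"dy":0,"dz":0.0006,"yaw":0,"jaw":0.01},
])

```text
t: 16.3
tool_pos: [0.5265, 0.1298, 0.0785]
orientation: [0.016, -3.141, 0.0]
force: [0.7, 0.5, 1.4]
opening: 0.0197
gripper_force: 20.0
```

carry_out([
  {"dx":0,"dy":0,"dz":0.0006,"yaw":0,"jaw":0.01},
  {"dx":0,"dy":0,"dz":0.0006,"yaw":0,"jaw":0.01},
  {"dx":0,"dy":0,"dz":0.0006,"yaw":0,"jaw":0.01},
  {"dx":0,"dy":0,"dz":0.0006,"yaw":0,"jaw":0.01},
  {"dx":0,"dy":0,"dz":0.0006,"yaw":0,"jaw":0.01},
  {"dx":0,"dy":0,"dz":0.0006,"yaw":0,"jaw":0.01},
])

```text
t: 17.05
tool_pos: [0.5265, 0.1298, 0.0749]
orientation: [0.016, -3.142, 0.0]
force: [0.2, -0.5, 0.5]
opening: 0.0194
gripper_force: 20.0
```

10 mm to go.

carry_out([
  {"dx":0,"dy":0,"dz":0.0006,"yaw":0,"jaw":0.01},
  {"dx":0,"dy":0,"dz":0.0006,"yaw":0,"jaw":0.01},
  {"dx":0,"dy":0,"dz":0.0006,"yaw":0,"jaw":0.01},
  {"dx":0,"dy":0,"dz":0.0006,"yaw":0,"jaw":0.01},
  {"dx":0,"dy":0,"dz":0.0006,"yaw":0,"jaw":0.01},
  {"dx":0,"dy":0,"dz":0.0006,"yaw":0,"jaw":0.01},
  {"dx":0,"dy":0,"dz":0.0006,"yaw":0,"jaw":0.01},
])

```text
t: 17.92
tool_pos: [0.5265, 0.1298, 0.0707]
orientation: [-0.016, 3.141, -0.0]
force: [0.1, -0.5, 1.4]
opening: 0.0195
gripper_force: 20.0
```

carry_out([
  {"dx":0,"dy":0,"dz":0.0006,"yaw":0,"jaw":0.01},
  {"dx":0,"dy":0,"dz":0.0006,"yaw":0,"jaw":0.01},
  {"dx":0,"dy":0,"dz":0.0006,"yaw":0,"jaw":0.01},
  {"dx":0,"dy":0,"dz":0.0006,"yaw":0,"jaw":0.01},
  {"dx":0,"dy":0,"dz":0.0006,"yaw":0,"jaw":0.01},
])

```text
t: 18.55
tool_pos: [0.5265, 0.1298, 0.0677]
orientation: [-0.016, 3.142, 0.0]
force: [0.3, 0.3, 1.1]
opening: 0.0191
gripper_force: 20.0
```

carry_out([
  {"dx":0,"dy":0,"dz":0.0005,"yaw":0,"jaw":0.01},
  {"dx":0,"dy":0,"dz":0.0005,"yaw":0,"jaw":0.01},
  {"dx":0,"dy":0,"dz":0.0005,"yaw":0,"jaw":0.01},
  {"dx":0,"dy":0,"dz":0.0005,"yaw":0,"jaw":0.01},
])

```text
t: 19.05
tool_pos: [0.5265, 0.1298, 0.0657]
orientation: [-0.016, 3.142, 0.0]
force: [0.3, -0.4, 1.7]
opening: 0.0196
gripper_force: 20.0
```

carry_out([
  {"dx":0,"dy":0,"dz":0.0004,"yaw":0,"jaw":0.01},
  {"dx":0,"dy":0,"dz":0.0004,"yaw":0,"jaw":0.01},
])

```text
t: 19.3
tool_pos: [0.5266, 0.1298, 0.0651]
orientation: [-0.016, 3.142, -0.0]
force: [-1.4, 0.3, 5.4]
opening: 0.0197
gripper_force: 20.0
```

The flange is down at 5 N. Release and retreat straight up.

carry_out([
  {"dx":0,"dy":0,"dz":0,"yaw":0,"jaw":0.04},
  {"dx":0,"dy":0,"dz":0,"yaw":0,"jaw":0.045},
  {"dx":0,"dy":0,"dz":0,"yaw":0,"jaw":0.045},
  {"dx":0,"dy":0,"dz":-0.01,"yaw":0,"jaw":0.045},
  {"dx":0,"dy":0,"dz":-0.03,"yaw":0,"jaw":0.045},
  {"dx":0,"dy":0,"dz":-0.04,"yaw":0,"jaw":0.045},
  {"dx":0.02,"dy":0,"dz":-0.04,"yaw":0,"jaw":0.045},
  {"dx":0.04,"dy":0,"dz":-0.02,"yaw":0,"jaw":0.045},
])

```text
t: 20.3
tool_pos: [0.4677, 0.1293, 0.2086]
orientation: [-0.015, 3.137, 0.001]
force: [-0.3, 0.5, -0.4]
opening: 0.0451
gripper_force: 0.0
```

carry_out([
  {"dx":0.03,"dy":0,"dz":0,"yaw":0,"jaw":0.045},
  {"dx":0,"dy":0,"dz":0,"yaw":0,"jaw":0.045},
  {"dx":0,"dy":0,"dz":0,"yaw":0,"jaw":0.045},
])

```text
t: 20.68
tool_pos: [0.4371, 0.1289, 0.2055]
orientation: [-0.016, 3.14, 0.0]
force: [0.6, -0.6, -0.5]
opening: 0.045
gripper_force: 0.0
```

```bash
python3 -c "
from h import *
im=snap('scene','end.png');cv2.imwrite('pics/endc.png',cv2.resize(im[150:330,240:460],None,fx=3,fy=3,interpolation=2)[...,::-1])"
```

```text
(no output)
```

View pics/endc.png

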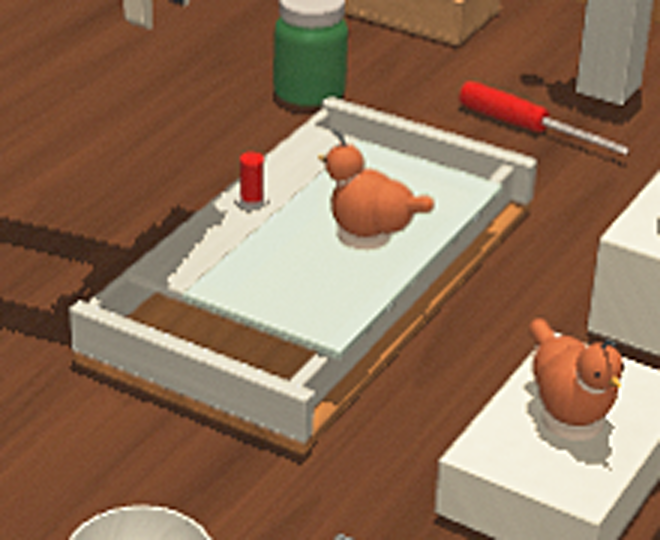

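The pin stands upright with its flange on the strip (252,200), the quail is standing (370,200), and the jar and screwdriver look untouched.

```bash
python3 -c "
from plant import *
print(close_job())"
```

```text
the job is handed in; nothing more can be done
None
```

The pin is fully home in the keeper with its flange down on the strip and released, the quail is standing, and I handed the job in at about 21 s of the 72 s; it returned no verdict, and I did not re-check the vase and bowl positions.

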